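Gauge the dough sheeter's roller gap

TASK

Find out which of the three blue gauge blocks fits the gap between the dough sheeter's two white rollers: one goes in snugly, one is far too loose and one is too thick. Leave the snug one standing upright between the rollers, pushed fully down onto the tray beneath, with the other two on the worktop clear of the machine, and let go.

Things in the scene. Friction and masses are not known exactly. Their poses are not given: they have to be found in the camera images.
- sheeter: fixed dough sheeter: two level white rollers (60 dia, 200 long, not turning) along y. Gap 32 mm at its narrowest, 45 mm up, wider above and below; roller tops 75 mm up. Flat tray under the gap, its top 10 mm up. End cheeks 85 mm high, 100 to 114 mm out along y; motor box 110 high beyond the -y one. Origin: on the worktop, midway between and along the rollers. x across the gap, z up
- gauge_thin: blue plastic gauge block, a plain slab 16 mm thick (x), 50 mm wide (y), 110 mm tall (z), standing upright on the worktop, about 80 g; origin at the centre of its underside
- gauge_mid: blue plastic gauge block, a plain slab 28 mm thick (x), 50 mm wide (y), 110 mm tall (z), standing upright on the worktop, about 150 g; origin at the centre of its underside
- gauge_thick: blue plastic gauge block, a plain slab 40 mm thick (x), 50 mm wide (y), 110 mm tall (z), standing upright on the worktop, about 210 g; origin at the centre of its underside
Mind the look-alikes: they are no part of the job. Leave any orange look-alike of the gauge_mid alone.

How it is judged:
By the outcome, as a careful person would: the job done as asked, in the order asked, and still so for the second after the job is handed in, with the robot touching nothing.
It also fails if it takes over 48 s, if anything falls off the work surface, if the arm or the gripper's body presses on something with over 40 N, if the wrist force passes 120 N, or if a joint passes its speed limit or range.

ROBOT

A 6-joint arm with a two-finger parallel gripper is mounted at the origin on the work surface. World frame = base frame: x ahead of the robot, y to its left, z up, the work surface at z = 0. Lengths are in m, angles in rad, forces in N, time in s.
With the tool pointing down it reaches from about 0.275 to 0.825 m from the base axis. Payload 4.9 kg.
Tool frame: the origin (TCP) lies on the centre line of the jaws, within the pads' length; the fingertips stand 17 mm ahead of it and the grasp point (between the pads) lies 2 mm behind it (env.tip_reach is the distance from the TCP to the fingertips, in m); x points along the fingers, y is the direction in which the jaws open and shut, and the axes are right-handed (so a half turn about x gives the same grasp; the last joint's range is limited). The gripper opens to 85 mm and grips with 20 to 120 N. Pads are 22 mm wide; open, the fingers measure 114 mm over their backs; the gripper's body (76 mm by 85 mm) begins 54 mm behind the grasp point. The pads swing forward as they close: fully open they stand 13 mm farther back than shut.
Start: joints at [-1.425, 0.326, -0.193, 1.052, 0, 1.437], TCP at [0.152, -0.529, 0.248] pointing down, gripper open.
Joint ranges: [-2.65, 2.65], [-0.97, 1.79], [-1.3, 1.35], [-1.93, 2.1], [-1.47, 1.37], [-3.14, 3.14]. Speed limits (rad/s): [2.57, 2.57, 3.14, 3.14, 3.14, 3.14].

INTERFACE

Orientations are given as [roll, pitch, yaw] about the fixed x, y, z axes, in that order (R = Rz(yaw) Ry(pitch) Rx(roll)).
In Python, from rig import sensors, vision, job, env gives the robot as it stands. The module is installed in compiled form; this text tells all that it offers.
- The arm moves only by the shell command python3 -m pendant 'ROWS'. ROWS is JSON, a list of rows, each an object of numbers: "hand": the opening, from 0 (shut) to 1 (fully open); "x", "y", "z": the shift along the tool's x, y, z as a fraction of full scale; "rx", "ry", "rz": the turn, a rotation vector about the tool's x, y, z as a fraction of full scale. In form: [{"hand": .., "x": .., "y": .., "z": .., "rx": .., "ry": .., "rz": ..}, ...]. A call has 1 to 12 rows; each row shifts and turns the commanded pose from where the row before left it, along the tool's axes as they then stand; what a row does not reach is not made up. Full scale, the value 1, is 0.03 m for a shift and 5 degrees for a turn. A row lasts 1/8 s, in which the tool goes at most 62.5 mm and 10.7 degrees, less where a joint would pass 70% of its speed; a pose out of reach is approached as far as the arm can. A call with a number of a shift or a turn outside -1 to 1 is refused whole. A call with a gripper value outside its range is refused whole. The fingers move at their own pace and stop on an object; the grip force is fixed at half the most. Time passes only in rows, so rows that do not move let the fingers close. It gives the time, the measured TCP pose, the force and the opening at its end, in the units of the state.
- sensors.get_obs(): the state, without advancing time (a new reading comes with each control period).
- vision.snapshot(name): name is "scene" or "top"; returns a dict with "color" (480x640x3 uint8, red, green, blue), "intrinsics" (3x3 intrinsics, pixels), "distortion" ([k1, k2, p1, p2, k3] as OpenCV has them; the pictures are not rectified), "rvec" (rotation vector, rad) and "tvec" (3), from world to camera coordinates, as OpenCV has them. Camera axes: x right, y down, z forward; pixel columns grow to the right and rows downward; lengths in m; the calibration is good to about 2 mm. A picture is of the moment at which its call begins. There is no depth.
- job.finish_job(): hands the job in, once; it reports no verdict.
The state is a dict: "t": time; "joint_positions": joint angles; "joint_vel": joint speeds; "joint_torque": joint torques, N m; "eef_pos": TCP position; "eef_rot": TCP orientation; "force": force on the tool from outside, world axes, zero at the start; "torque": the same for the moment, N m; "width": finger opening in m.
Only numpy, scipy, OpenCV 4.12 (cv2) and the standard library are available. Lean on these libraries where they do the work, as an engineer would, in place of code of your own. Each camera call takes 0.05 s, during which the arm holds its last target. There are 200 camera calls.

## Working session

There is one attempt and no reset: what is moved stays moved. The work goes in short steps, Python scripts to look and compute and a shell command to move; the robot and the scene stay as the last step left them, time stands still between calls to the robot, and variables do not carry over. Pictures are saved under pics/ and viewed, about 8 in all and at most 12, crops included, and the job is handed in when it is done.

```bash
mkdir -p pics; cat > h.py <<'E'
import numpy as np, cv2
from rig import sensors, vision, job, env
def snap(n,f=None):
    s=vision.snapshot(n)
    if f: cv2.imwrite('pics/'+f,s['color'][:,:,::-1])
    return s
def ray(s,uv):
    K=np.array(s['intrinsics']);R=cv2.Rodrigues(np.array(s['rvec'],float))[0];t=np.array(s['tvec'],float).reshape(3)
    p=cv2.undistortPoints(np.array(uv,float).reshape(-1,1,2),K,np.array(s['distortion'],float)).reshape(-1,2)
    d=np.c_[p,np.ones(len(p))]@R
    return -R.T@t,d
def plane(s,uv,z):
    o,d=ray(s,uv); return o+d*((z-o[2])/d[:,2])[:,None]
def proj(s,P):
    return cv2.projectPoints(np.array(P,float).reshape(-1,3),np.array(s['rvec'],float),np.array(s['tvec'],float),np.array(s['intrinsics']),np.array(s['distortion'],float))[0].reshape(-1,2)
E
python3 - <<'E'
from h import *
a=snap('top','t1.png');b=snap('scene','s1.png')
for s in(a,b): print(ray(s,[[320,240]]))
o=sensors.get_obs();print(o['t'],o['eef_pos'],o['eef_rot'],o['width'],o['force'],env.tip_reach)
E
```

```text
(array([0.45690296, 0.03905851, 0.8316378 ]), array([[ 0.14442535,  0.02068453, -0.98933452]]))
(array([ 1.04310808, -0.2922574 ,  0.78166234]), array([[-0.5271311 ,  0.3574675 , -0.77103191]]))
0.1 [ 0.151826   -0.52814594  0.24759883] [-1.69766763  1.56931656  1.72369206] 0.0855027944545066 [-0.49830761  0.08670886  0.0712124 ] 0.017
```

View pics/t1.png

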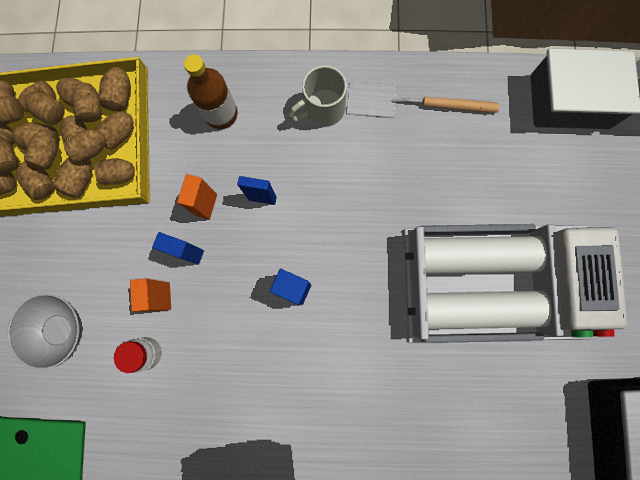

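View pics/s1.png

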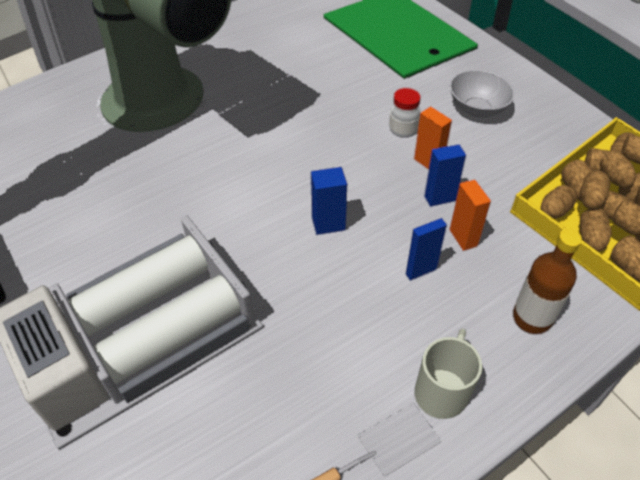

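The top view shows blue slabs at (257,190), (178,248) and (290,287), with orange look-alikes at (197,197) and (150,296). The sheeter is around (485,283). Next I'll measure the top faces.

```bash
python3 - <<'E'
from h import *
s=snap('top');c=s['color'].astype(int)
hsv=cv2.cvtColor(s['color'],cv2.COLOR_RGB2HSV)
m=((hsv[...,0]>100)&(hsv[...,0]<130)&(hsv[...,1]>150)).astype(np.uint8)
n,l,st,ce=cv2.connectedComponentsWithStats(m)
for i in range(1,n):
    if st[i,4]<150: continue
    v=hsv[...,2][l==i].astype(np.uint8)
    th,_=cv2.threshold(v.reshape(-1,1),0,255,cv2.THRESH_OTSU)
    top=((l==i)&(hsv[...,2]>th)).astype(np.uint8)
    yx=np.argwhere(top)[:,::-1]
    P=plane(s,yx,0.11)[:,:2]
    r=cv2.minAreaRect((P*1000).astype(np.float32))
    print(ce[i].round(),st[i,4],'thr',th,'top n',len(yx),np.round(np.mean(P,0),4),'rect mm',r)
im=s['color'][140:350,120:350,::-1]
im2=s['color'][210:355,380:640,::-1]
A=cv2.resize(im,None,fx=2.6,fy=2.6,interpolation=cv2.INTER_CUBIC)
cv2.imwrite('pics/c1.png',A)
cv2.imwrite('pics/c2.png',cv2.resize(im2,None,fx=3,fy=3,interpolation=cv2.INTER_CUBIC))
E
```

```text
[257. 190.] 737 thr 104.0 top n 277 [0.6531 0.1626] rect mm ((653.133544921875, 162.7921600341797), (48.690608978271484, 14.772611618041992), 81.04804992675781)
[177. 248.] 833 thr 117.0 top n 513 [0.551  0.2917] rect mm ((551.130126953125, 291.77685546875), (48.983924865722656, 26.600811004638672), 71.70441436767578)
[290. 287.] 903 thr 122.0 top n 797 [0.49   0.1004] rect mm ((490.0895690917969, 100.56098937988281), (48.51191329956055, 38.73271942138672), 67.23632049560547)
```

View pics/c1.png

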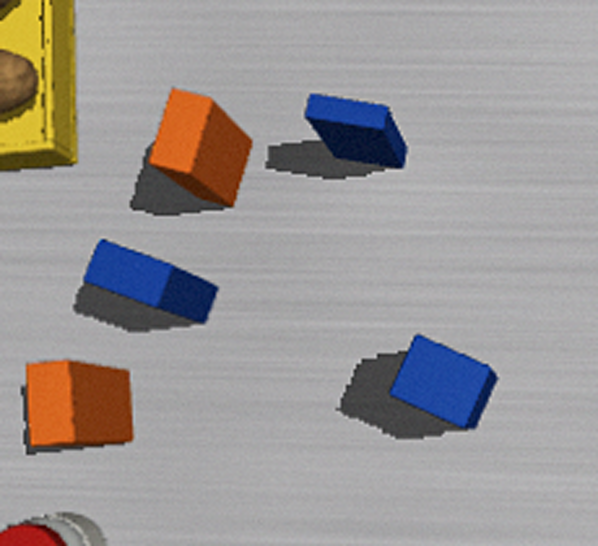

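View pics/c2.png

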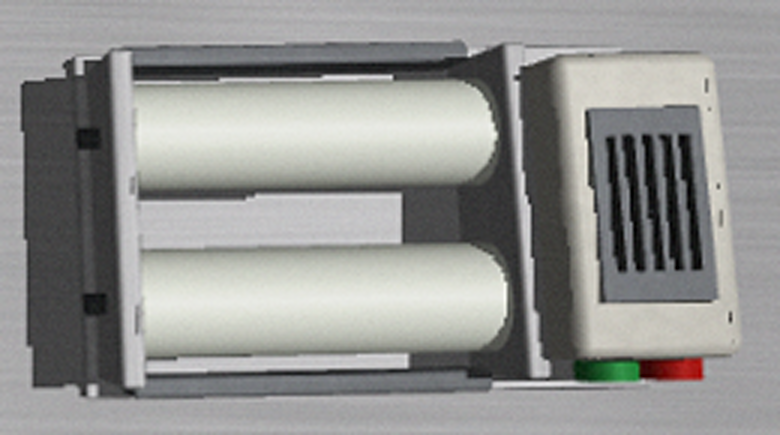

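The mid block measures 49 x 27 mm at (178,248) top-left, between the two orange blocks. It's blue and of middle thickness, so it is the 28 mm one. Next I'll measure the sheeter axis, the neighbours' clearance and the tool axes.

```bash
python3 - <<'E'
from h import *
s=snap('top');hsv=cv2.cvtColor(s['color'],cv2.COLOR_RGB2HSV);g=cv2.cvtColor(s['color'],cv2.COLOR_RGB2GRAY)
# orange tops
m=((hsv[...,0]<20)&(hsv[...,1]>180)).astype(np.uint8)
n,l,st,ce=cv2.connectedComponentsWithStats(m)
for i in range(1,n):
    if st[i,4]<300 or ce[i][1]<150: continue
    v=hsv[...,2][l==i];th,_=cv2.threshold(v.reshape(-1,1),0,255,cv2.THRESH_OTSU)
    yx=np.argwhere((l==i)&(hsv[...,2]>th))[:,::-1]
    print('orange',ce[i].round(),np.round(cv2.boxPoints(cv2.minAreaRect((plane(s,yx,.11)[:,:2]*1000).astype(np.float32)))))
# rollers: creamy hue mask
c=s['color'].astype(int)
for u in (440,480,530):
    print(u,[(r,*c[r,u]) for r in list(range(232,240))+list(range(268,300,2))+list(range(322,332))] if u==480 else '')
mm=((c[...,0]-c[...,2]>6)&(g>120)).astype(np.uint8); mm[:, :426]=0; mm[:,545:]=0; mm[:230]=0; mm[335:]=0
n,l,st,ce=cv2.connectedComponentsWithStats(mm)
for i in range(1,n):
    if st[i,4]<1000: continue
    print('roller',st[i]);out=[]
    for u in range(434,534,4):
        r=np.where(l[:,u]==i)[0]
        _,d=ray(s,[[u,r.min()-.5],[u,r.max()+.5]]); o,_=ray(s,[[0,0]])
        d/=np.linalg.norm(d,axis=1)[:,None]; d=d.sum(0); out.append((o+d*(.045-o[2])/d[2])[:2])
    out=np.array(out);p=np.polyfit(out[:,1],out[:,0],1);print('x=%.4f*y+%.4f'%tuple(p),np.std(out[:,0]-np.polyval(p,out[:,1])),'x at y=-.24',np.polyval(p,-.24))
# cheeks
print('row 282 gray',[(u,g[282,u]) for u in list(range(404,430))+list(range(540,570))])
o=sensors.get_obs();from scipy.spatial.transform import Rotation as R
print(R.from_euler('xyz',o['eef_rot']).as_matrix().round(3))
E
```

```text
orange [197. 197.] [[613. 257.]
 [660. 246.]
 [666. 272.]
 [619. 284.]]
orange [150. 295.] [[446. 344.]
 [450. 318.]
 [498. 325.]
 [494. 351.]]
orange [129. 357.] [[352. 366.]
 [355. 322.]
 [400. 324.]
 [397. 369.]]
440 
480 [(232, np.int64(36), np.int64(36), np.int64(35)), (233, np.int64(33), np.int64(39), np.int64(35)), (234, np.int64(49), np.int64(46), np.int64(51)), (235, np.int64(73), np.int64(73), np.int64(74)), (236, np.int64(202), np.int64(202), np.int64(202)), (237, np.int64(139), np.int64(144), np.int64(134)), (238, np.int64(154), np.int64(157), np.int64(148)), (239, np.int64(168), np.int64(170), np.int64(163)), (268, np.int64(160), np.int64(162), np.int64(151)), (270, np.int64(136), np.int64(138), np.int64(132)), (272, np.int64(89), np.int64(91), np.int64(86)), (274, np.int64(130), np.int64(128), np.int64(131)), (276, np.int64(198), np.int64(196), np.int64(198)), (278, np.int64(196), np.int64(194), np.int64(196)), (280, np.int64(194), np.int64(193), np.int64(194)), (282, np.int64(195), np.int64(196), np.int64(196)), (284, np.int64(195), np.int64(191), np.int64(195)), (286,
[... 1781 characters left out ...]
p.uint8(54)), (541, np.uint8(52)), (542, np.uint8(61)), (543, np.uint8(54)), (544, np.uint8(50)), (545, np.uint8(54)), (546, np.uint8(58)), (547, np.uint8(51)), (548, np.uint8(55)), (549, np.uint8(53)), (550, np.uint8(52)), (551, np.uint8(53)), (552, np.uint8(93)), (553, np.uint8(152)), (554, np.uint8(198)), (555, np.uint8(197)), (556, np.uint8(194)), (557, np.uint8(57)), (558, np.uint8(63)), (559, np.uint8(67)), (560, np.uint8(65)), (561, np.uint8(64)), (562, np.uint8(64)), (563, np.uint8(64)), (564, np.uint8(65)), (565, np.uint8(62)), (566, np.uint8(63)), (567, np.uint8(71)), (568, np.uint8(92)), (569, np.uint8(106))]
[[-0.     0.276 -0.961]
 [ 0.001 -0.961 -0.276]
 [-1.    -0.001 -0.   ]]
```

```bash
python3 - <<'E'
from h import *
s=snap('top');c=cv2.blur(s['color'],(15,1)).astype(float)
w=(c[...,0]+c[...,1])/2-c[...,2]
print(np.round(w[[233,240,250,280,284,300,320,330],480],1))
E1=[];res={}
o,_=ray(s,[[0,0]])
for k,(a,b) in enumerate(((230,283),(283,335))):
    out=[];rr=[]
    for u in range(445,530,5):
        r=np.where(w[a:b,u]>3)[0]+a
        _,d=ray(s,[[u,r.min()-.5],[u,r.max()+.5]]); d/=np.linalg.norm(d,axis=1)[:,None];d=d.sum(0)
        out.append((o+d*(.045-o[2])/d[2])[:2]);rr.append((r.min(),r.max()))
    out=np.array(out);p=np.polyfit(out[:,1],out[:,0],1);res[k]=p
    print(rr[::4],p,np.std(out[:,0]-np.polyval(p,out[:,1])))
print('R cheek in',plane(s,[[552.3,282]],.085),'L cheek out',plane(s,[[418.8,282]],.085))
for y in(-.2,-.24,-.28): print(y,[np.polyval(res[k],y) for k in res])
E
```

```text
[-1.5  8.   7.  -1.5 -1.   8.5  8.5 -0.5]
[(np.int64(238), np.int64(272)), (np.int64(238), np.int64(272)), (np.int64(237), np.int64(271)), (np.int64(237), np.int64(271)), (np.int64(237), np.int64(271))] [-0.03223162  0.54475601] 0.0003198908728909949
[(np.int64(293), np.int64(328)), (np.int64(293), np.int64(328)), (np.int64(292), np.int64(327)), (np.int64(292), np.int64(327)), (np.int64(291), np.int64(326))] [-0.03805421  0.45146236] 0.00042548571490652696
R cheek in [[ 0.50454275 -0.31638713  0.085     ]] L cheek out [[ 0.501332  -0.1030732  0.085    ]]
-0.2 [np.float64(0.5512023376762362), np.float64(0.4590732050666203)]
-0.24 [np.float64(0.5524916025985053), np.float64(0.46059537340195383)]
-0.28 [np.float64(0.5537808675207745), np.float64(0.46211754173728736)]
```

Sheeter centre is about (0.506, -0.217) with yaw about +2.0°. The roller spacing of 92 mm and the cheek spacing both agree. Now the arm travels above the mid block.

```bash
python3 -m pendant '[{"hand":0.6,"y":-0.98,"z":-0.88},{"hand":0.6,"y":-0.98,"z":-0.88},{"hand":0.6,"y":-0.98,"z":-0.88},{"hand":0.6,"y":-0.98,"z":-0.88},{"hand":0.6,"y":-0.98,"z":-0.88},{"hand":0.6,"y":-0.98,"z":-0.88},{"hand":0.6,"y":-0.98,"z":-0.88},{"hand":0.6,"y":-0.98,"z":-0.88},{"hand":0.6,"y":-0.98,"z":-0.88},{"hand":0.6,"y":-0.98,"z":-0.88},{"hand":0.6,"y":-0.98,"z":-0.88},{"hand":0.6,"y":-0.98,"z":-0.88}]'
python3 -m pendant '[{"hand":0.6,"y":-0.98,"z":-0.88},{"hand":0.6,"y":-0.98,"z":-0.88},{"hand":0.6,"y":-0.98,"z":-0.88},{"hand":0.6,"y":-0.98,"z":-0.88},{"hand":0.6,"y":-0.98,"z":-0.88},{"hand":0.6,"y":-0.98,"z":-0.88},{"hand":0.6,"y":-0.98,"z":-0.88},{"hand":0.6,"y":-0.98,"z":-0.88},{"hand":0.6,"y":-0.98,"z":-0.88},{"hand":0.6,"y":-0.98,"z":-0.88},{"hand":0.6,"y":-0.98,"z":-0.88}]'
python3 -m pendant '[{"hand":0.6,"rx":-1},{"hand":0.6,"rx":-1},{"hand":0.6,"rx":-1},{"hand":0.6,"rx":-1},{"hand":0.6,"rx":-1},{"hand":0.6,"rx":-1},{"hand":0.6,"rx":-1},{"hand":0.6,"rx":-1},{"hand":0.6,"rx":-1},{"hand":0.6,"rx":-1},{"hand":0.6,"rx":-1},{"hand":0.6,"rx":-0.14}]'
cat >> h.py <<'E'
from scipy.spatial.transform import Rotation as Ro
def delta(target,yawy,note=''):
    """target TCP xyz, wanted world angle of tool y (deg): units in tool axes"""
    o=sensors.get_obs();M=Ro.from_euler('xyz',o['eef_rot']).as_matrix()
    d=M.T@(np.array(target)-o['eef_pos'])/.03
    a=np.degrees(np.arctan2(M[1,1],M[0,1]))
    print(note,'t',round(o['t'],2),'pos',np.round(o['eef_pos'],4),'units xyz',d.round(2),'yaw y',round(a,2),'rx units',round(-(yawy-a)/5,2),'tilt',M[2].round(3),'w',round(o['width'],4),'F',np.round(o['force'],1))
E
python3 -c "
from h import *
delta([.551,.292,.091],-18.3)"
```

```text
t 0.25 pos [ 0.1519 -0.5284  0.2479] units xyz [  5.25 -22.6  -20.34] yaw y -73.97 rx units -11.13 tilt [-1.    -0.001 -0.   ] w 0.0855 F [-0.6  0.1  0.1]invalid input at $[0]: expected keys hand, x, y, z, rx, ry, rz
invalid input at $[0]: expected keys hand, x, y, z, rx, ry, rz
invalid input at $[0]: expected keys hand, x, y, z, rx, ry, rz
```

```bash
python3 -m pendant '[{"hand":0.6,"x":0,"y":-0.98,"z":-0.88,"rx":0,"ry":0,"rz":0},{"hand":0.6,"x":0,"y":-0.98,"z":-0.88,"rx":0,"ry":0,"rz":0},{"hand":0.6,"x":0,"y":-0.98,"z":-0.88,"rx":0,"ry":0,"rz":0},{"hand":0.6,"x":0,"y":-0.98,"z":-0.88,"rx":0,"ry":0,"rz":0},{"hand":0.6,"x":0,"y":-0.98,"z":-0.88,"rx":0,"ry":0,"rz":0},{"hand":0.6,"x":0,"y":-0.98,"z":-0.88,"rx":0,"ry":0,"rz":0},{"hand":0.6,"x":0,"y":-0.98,"z":-0.88,"rx":0,"ry":0,"rz":0},{"hand":0.6,"x":0,"y":-0.98,"z":-0.88,"rx":0,"ry":0,"rz":0},{"hand":0.6,"x":0,"y":-0.98,"z":-0.88,"rx":0,"ry":0,"rz":0},{"hand":0.6,"x":0,"y":-0.98,"z":-0.88,"rx":0,"ry":0,"rz":0},{"hand":0.6,"x":0,"y":-0.98,"z":-0.88,"rx":0,"ry":0,"rz":0},{"hand":0.6,"x":0,"y":-0.98,"z":-0.88,"rx":0,"ry":0,"rz":0}]' &&
python3 -m pendant '[{"hand":0.6,"x":0,"y":-0.98,"z":-0.88,"rx":0,"ry":0,"rz":0},{"hand":0.6,"x":0,"y":-0.98,"z":-0.88,"rx":0,"ry":0,"rz":0},{"hand":0.6,"x":0,"y":-0.98,"z":-0.88,"rx":0,"ry":0,"rz":0},{"hand":0.6,"x":0,"y":-0.98,"z":-0.88,"rx":0,"ry":0,"rz":0},{"hand":0.6,"x":0,"y":-0.98,"z":-0.88,"rx":0,"ry":0,"rz":0},{"hand":0.6,"x":0,"y":-0.98,"z":-0.88,"rx":0,"ry":0,"rz":0},{"hand":0.6,"x":0,"y":-0.98,"z":-0.88,"rx":0,"ry":0,"rz":0},{"hand":0.6,"x":0,"y":-0.98,"z":-0.88,"rx":0,"ry":0,"rz":0},{"hand":0.6,"x":0,"y":-0.98,"z":-0.88,"rx":0,"ry":0,"rz":0},{"hand":0.6,"x":0,"y":-0.98,"z":-0.88,"rx":0,"ry":0,"rz":0},{"hand":0.6,"x":0,"y":-0.98,"z":-0.88,"rx":0,"ry":0,"rz":0}]' &&
python3 -m pendant '[{"hand":0.6,"x":0,"y":0,"z":0,"rx":-1,"ry":0,"rz":0},{"hand":0.6,"x":0,"y":0,"z":0,"rx":-1,"ry":0,"rz":0},{"hand":0.6,"x":0,"y":0,"z":0,"rx":-1,"ry":0,"rz":0},{"hand":0.6,"x":0,"y":0,"z":0,"rx":-1,"ry":0,"rz":0},{"hand":0.6,"x":0,"y":0,"z":0,"rx":-1,"ry":0,"rz":0},{"hand":0.6,"x":0,"y":0,"z":0,"rx":-1,"ry":0,"rz":0},{"hand":0.6,"x":0,"y":0,"z":0,"rx":-1,"ry":0,"rz":0},{"hand":0.6,"x":0,"y":0,"z":0,"rx":-1,"ry":0,"rz":0},{"hand":0.6,"x":0,"y":0,"z":0,"rx":-1,"ry":0,"rz":0},{"hand":0.6,"x":0,"y":0,"z":0,"rx":-1,"ry":0,"rz":0},{"hand":0.6,"x":0,"y":0,"z":0,"rx":-1,"ry":0,"rz":0},{"hand":0.6,"x":0,"y":0,"z":0,"rx":-0.14,"ry":0,"rz":0}]'
python3 -c "
from h import *
delta([.551,.292,.091],-18.3)
s=snap('scene','s2.png')"
```

```text
t: 1.75
eef_pos: [0.3594, -0.1009, 0.2484]
eef_rot: [2.343, 1.57, -0.519]
force: [-0.4, 0.6, -0.5]
width: 0.0513
t: 3.12
eef_pos: [0.5557, 0.2677, 0.2483]
eef_rot: [-1.543, 1.552, 1.919]
force: [0.1, -0.2, 0.3]
width: 0.051
t: 4.62
eef_pos: [0.5553, 0.2664, 0.2483]
eef_rot: [-2.511, 1.552, 1.922]
force: [-0.4, 0.6, 0.0]
width: 0.0512
 t 4.62 pos [0.5553 0.2664 0.2483] units xyz [ 5.26 -0.31 -0.7 ] yaw y -16.0 rx units 0.46 tilt [-1.    -0.011 -0.015] w 0.0512 F [-0.4  0.6  0. ]
```

View pics/s2.png

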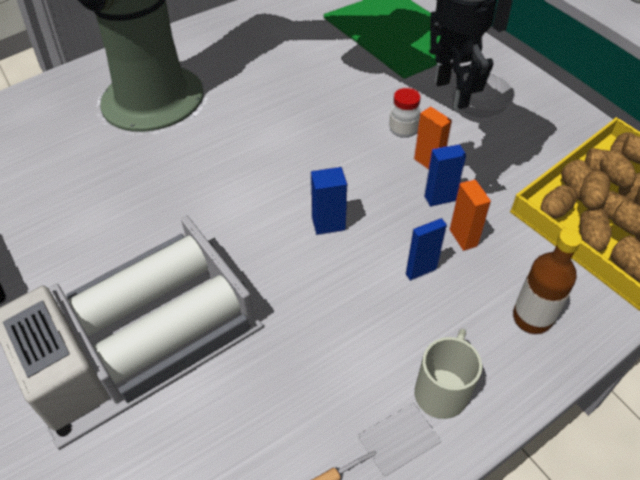

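Mid block at (445,175) in the scene view, undisturbed; the gripper is above it. Next I correct the tilt, yaw and position and go lower.

```bash
python3 -m pendant '[{"hand":0.6,"x":0,"y":-0.31,"z":-0.7,"rx":0.46,"ry":-0.17,"rz":0.13},{"hand":0.6,"x":0.9,"y":0,"z":0,"rx":0,"ry":0,"rz":0},{"hand":0.6,"x":0.9,"y":0,"z":0,"rx":0,"ry":0,"rz":0},{"hand":0.6,"x":0.7,"y":0,"z":0,"rx":0,"ry":0,"rz":0},{"hand":0.6,"x":0,"y":0,"z":0,"rx":0,"ry":0,"rz":0}]'
python3 -c "
from h import *
delta([.551,.292,.091],-18.3)
s=snap('top')
cv2.imwrite('pics/c3.png',cv2.resize(s['color'][140:350,80:350,::-1],None,fx=2.8,fy=2.8,interpolation=cv2.INTER_CUBIC))"
```

```text
t: 5.3
eef_pos: [0.5509, 0.2887, 0.1722]
eef_rot: [-0.977, 1.567, -2.868]
force: [0.1, -0.9, 0.8]
width: 0.0511
 t 5.3 pos [0.5509 0.2887 0.1722] units xyz [ 2.71 -0.02 -0.11] yaw y -18.33 rx units -0.01 tilt [-1.    -0.003  0.002] w 0.0511 F [ 0.1 -0.9  0.8]
```

View pics/c3.png

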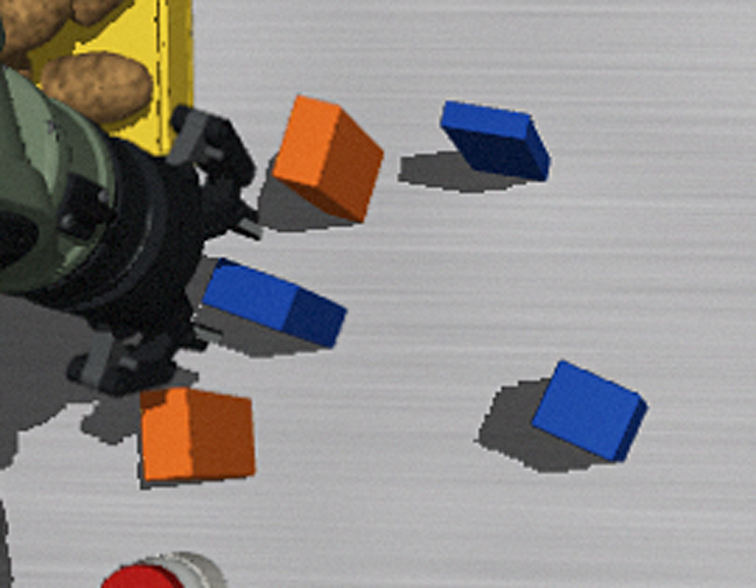

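The fingertips straddle the blue slab top at crop (250,290), at (255,230) and (210,335), with the orange blocks clear. Descend and grip.

```bash
python3 -m pendant '[{"hand":0.6,"x":0.65,"y":-0.02,"z":-0.11,"rx":0,"ry":0,"rz":0},{"hand":0.6,"x":0.65,"y":0,"z":0,"rx":0,"ry":0,"rz":0},{"hand":0.6,"x":0.65,"y":0,"z":0,"rx":0,"ry":0,"rz":0},{"hand":0.6,"x":0.65,"y":0,"z":0,"rx":0,"ry":0,"rz":0},{"hand":0.6,"x":0,"y":0,"z":0,"rx":0,"ry":0,"rz":0}]'
python3 -m pendant '[{"hand":0,"x":0,"y":0,"z":0,"rx":0,"ry":0,"rz":0},{"hand":0,"x":0,"y":0,"z":0,"rx":0,"ry":0,"rz":0},{"hand":0,"x":0,"y":0,"z":0,"rx":0,"ry":0,"rz":0},{"hand":0,"x":0,"y":0,"z":0,"rx":0,"ry":0,"rz":0},{"hand":0,"x":0,"y":0,"z":0,"rx":0,"ry":0,"rz":0}]'
python3 -c "
from h import *
delta([.5057,-.2168,.23],2.0)"
```

```text
t: 5.98
eef_pos: [0.5525, 0.2924, 0.0958]
eef_rot: [-1.255, 1.57, 3.138]
force: [-0.2, -0.7, -0.0]
width: 0.0514
t: 6.6
eef_pos: [0.5534, 0.2932, 0.0976]
eef_rot: [2.562, 1.568, 0.672]
force: [-2.3, 0.9, 6.5]
width: 0.0273
 t 6.6 pos [0.5534 0.2932 0.0976] units xyz [-4.45  3.83 16.63] yaw y -18.28 rx units -4.06 tilt [-1.     0.002 -0.003] w 0.0273 F [-2.3  0.9  6.5]
```

```bash
python3 -m pendant '[{"hand":0,"x":-0.6,"y":0,"z":0,"rx":0,"ry":0,"rz":0},{"hand":0,"x":-0.9,"y":0,"z":0,"rx":0,"ry":0,"rz":0},{"hand":0,"x":-1,"y":0,"z":0,"rx":0,"ry":0,"rz":0},{"hand":0,"x":-1,"y":0,"z":0,"rx":0,"ry":0,"rz":0},{"hand":0,"x":-1,"y":0,"z":0,"rx":0,"ry":0,"rz":0},{"hand":0,"x":-0.3,"y":0,"z":0,"rx":0,"ry":0,"rz":0}]' &&
python3 -m pendant '[{"hand":0,"x":0,"y":0.2,"z":0.9,"rx":0,"ry":0,"rz":0},{"hand":0,"x":0,"y":0.2,"z":0.9,"rx":0,"ry":0,"rz":0},{"hand":0,"x":0,"y":0.2,"z":0.9,"rx":0,"ry":0,"rz":0},{"hand":0,"x":0,"y":0.2,"z":0.9,"rx":0,"ry":0,"rz":0},{"hand":0,"x":0,"y":0.2,"z":0.9,"rx":0,"ry":0,"rz":0},{"hand":0,"x":0,"y":0.2,"z":0.9,"rx":0,"ry":0,"rz":0},{"hand":0,"x":0,"y":0.2,"z":0.9,"rx":0,"ry":0,"rz":0},{"hand":0,"x":0,"y":0.2,"z":0.9,"rx":0,"ry":0,"rz":0},{"hand":0,"x":0,"y":0.2,"z":0.9,"rx":0,"ry":0,"rz":0},{"hand":0,"x":0,"y":0.2,"z":0.9,"rx":0,"ry":0,"rz":0}]' &&
python3 -m pendant '[{"hand":0,"x":0,"y":0.22,"z":0.9,"rx":0,"ry":0,"rz":0},{"hand":0,"x":0,"y":0.22,"z":0.9,"rx":0,"ry":0,"rz":0},{"hand":0,"x":0,"y":0.22,"z":0.9,"rx":0,"ry":0,"rz":0},{"hand":0,"x":0,"y":0.22,"z":0.9,"rx":0,"ry":0,"rz":0},{"hand":0,"x":0,"y":0.25,"z":0.9,"rx":0,"ry":0,"rz":0},{"hand":0,"x":0,"y":0.25,"z":0.9,"rx":0,"ry":0,"rz":0},{"hand":0,"x":0,"y":0.25,"z":0.9,"rx":0,"ry":0,"rz":0},{"hand":0,"x":0,"y":0.2,"z":0.9,"rx":0,"ry":0,"rz":0},{"hand":0,"x":0,"y":0,"z":0.4,"rx":0,"ry":0,"rz":0}]' &&
python3 -m pendant '[{"hand":0,"x":0,"y":0,"z":0,"rx":-1,"ry":0,"rz":0},{"hand":0,"x":0,"y":0,"z":0,"rx":-1,"ry":0,"rz":0},{"hand":0,"x":0,"y":0,"z":0,"rx":-1,"ry":0,"rz":0},{"hand":0,"x":0,"y":0,"z":0,"rx":-1,"ry":0,"rz":0},{"hand":0,"x":0,"y":0,"z":0,"rx":-0.06,"ry":0,"rz":0}]'
python3 -c "
from h import *
delta([.5057,-.2168,.20],2.0)"
```

```text
t: 7.35
eef_pos: [0.5539, 0.2928, 0.243]
eef_rot: [2.262, 1.566, 0.372]
force: [0.6, -0.0, -1.1]
width: 0.0273
t: 8.6
eef_pos: [0.5243, 0.0164, 0.2393]
eef_rot: [-1.62, 1.57, 2.773]
force: [0.3, 0.2, -1.2]
width: 0.0272
t: 9.72
eef_pos: [0.505, -0.2175, 0.2391]
eef_rot: [-2.264, 1.57, 2.128]
force: [-0.0, -0.2, -0.9]
width: 0.0271
t: 10.35
eef_pos: [0.5052, -0.2157, 0.2394]
eef_rot: [-2.848, 1.57, 1.9]
force: [-0.9, -0.5, -1.5]
width: 0.0268
 t 10.35 pos [ 0.5052 -0.2157  0.2394] units xyz [1.31 0.02 0.04] yaw y 2.0 rx units 0.0 tilt [-1.    -0.    -0.001] w 0.0268 F [-0.9 -0.5 -1.5]
```

```bash
python3 -m pendant '[{"hand":0,"x":0.8,"y":0,"z":0,"rx":0,"ry":0,"rz":0},{"hand":0,"x":0.8,"y":0,"z":0,"rx":0,"ry":0,"rz":0},{"hand":0,"x":0.3,"y":0,"z":0,"rx":0,"ry":0,"rz":0},{"hand":0,"x":0,"y":0,"z":0,"rx":0,"ry":0,"rz":0}]'
python3 -c "
from h import *
delta([.5057,-.2168,.18],2.0)
a=snap('top')['color'][200:350,400:600,::-1];b=snap('scene')['color'][150:350,40:290,::-1]
cv2.imwrite('pics/c4.png',np.hstack([cv2.resize(a,(400,300),interpolation=2),cv2.resize(b,(375,300),interpolation=2)]))"
```

```text
t: 10.85
eef_pos: [0.5052, -0.216, 0.1824]
eef_rot: [-2.597, 1.569, 2.15]
force: [0.3, -0.4, -1.4]
width: 0.0266
 t 10.85 pos [ 0.5052 -0.216   0.1824] units xyz [0.08 0.01 0.03] yaw y 1.99 rx units -0.0 tilt [-1.    -0.001 -0.001] w 0.0266 F [ 0.3 -0.4 -1.4]
```

View pics/c4.png

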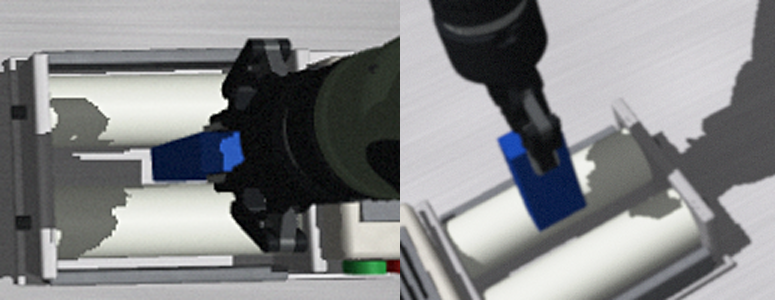

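Top view (left): the block's lower end spans about rows 273.5–290.5 at column 476, against a gap of about 272.5–291.5. Let me get a number.

```bash
python3 - <<'E'
from h import *
s=snap('top');hsv=cv2.cvtColor(s['color'],cv2.COLOR_RGB2HSV)
m=(hsv[...,0]>100)&(hsv[...,0]<130)&(hsv[...,1]>150);m[:,:440]=0
print('left edge col',np.where(m.any(0))[0].min())
for u in range(476,496,3):
    r=np.where(m[:,u])[0]
    P=plane(s,[[u,r.min()-.5],[u,r.max()+.5]],.085)
    print(u,r.min(),r.max(),P[:,:2].round(4).tolist(),'mid',P[:,0].mean().round(4),'gap x',(.4981-.0351*P[0,1]).round(4))
E
```

```text
left edge col 476
476 273 274 [[0.5179, -0.1943], [0.5147, -0.1942]] mid 0.5163 gap x 0.5049
479 273 289 [[0.5179, -0.1991], [0.491, -0.1983]] mid 0.5045 gap x 0.5051
482 272 289 [[0.5196, -0.2039], [0.4911, -0.2031]] mid 0.5053 gap x 0.5053
485 271 288 [[0.5213, -0.2088], [0.4927, -0.2079]] mid 0.507 gap x 0.5054
488 270 289 [[0.5229, -0.2136], [0.4912, -0.2127]] mid 0.5071 gap x 0.5056
491 269 289 [[0.5246, -0.2185], [0.4913, -0.2175]] mid 0.508 gap x 0.5058
494 268 289 [[0.5263, -0.2233], [0.4914, -0.2222]] mid 0.5088 gap x 0.5059
```

The block and gap agree within about 1 mm. Insert slowly, watching the force.

```bash
python3 -m pendant '[{"hand":0,"x":0.4,"y":0.02,"z":0,"rx":0,"ry":0,"rz":0},{"hand":0,"x":0.4,"y":0,"z":0,"rx":0,"ry":0,"rz":0},{"hand":0,"x":0.3,"y":0,"z":0,"rx":0,"ry":0,"rz":0},{"hand":0,"x":0,"y":0,"z":0,"rx":0,"ry":0,"rz":0}]'
```

```text
t: 11.5
eef_pos: [0.5054, -0.2159, 0.1485]
eef_rot: [-2.391, 1.568, 2.357]
force: [-0.0, 0.6, -1.5]
width: 0.0273
```

```bash
python3 -m pendant '[{"hand":0,"x":0.3,"y":0,"z":0,"rx":0,"ry":0,"rz":0},{"hand":0,"x":0.3,"y":0,"z":0,"rx":0,"ry":0,"rz":0},{"hand":0,"x":0.3,"y":0,"z":0,"rx":0,"ry":0,"rz":0},{"hand":0,"x":0.2,"y":0,"z":0,"rx":0,"ry":0,"rz":0},{"hand":0,"x":0,"y":0,"z":0,"rx":0,"ry":0,"rz":0}]'; python3 -c "
from h import *
delta([.5057,-.2168,.1076],2.0)"
```

```text
t: 12.12
eef_pos: [0.5058, -0.2161, 0.1161]
eef_rot: [-2.634, 1.57, 2.113]
force: [-0.6, -0.0, -1.6]
width: 0.0272
 t 12.12 pos [ 0.5058 -0.2161  0.1161] units xyz [ 0.28 -0.    0.02] yaw y 2.01 rx units 0.0 tilt [-1.    -0.001 -0.001] w 0.0272 F [-0.6 -0.  -1.6]
```

```bash
python3 -m pendant '[{"hand":0,"x":0.15,"y":0,"z":0,"rx":0,"ry":0,"rz":0},{"hand":0,"x":0.1,"y":0,"z":0,"rx":0,"ry":0,"rz":0},{"hand":0,"x":0,"y":0,"z":0,"rx":0,"ry":0,"rz":0}]'; python3 -m pendant '[{"hand":0,"x":0.06,"y":0,"z":0,"rx":0,"ry":0,"rz":0},{"hand":0,"x":0,"y":0,"z":0,"rx":0,"ry":0,"rz":0}]'
```

```text
t: 12.5
eef_pos: [0.5061, -0.2162, 0.109]
eef_rot: [2.98, 1.57, 1.445]
force: [-0.7, -0.5, -1.3]
width: 0.027
t: 12.75
eef_pos: [0.5064, -0.2165, 0.1077]
eef_rot: [1.717, 1.57, 0.182]
force: [0.1, -0.5, 0.5]
width: 0.0274
```

```bash
python3 -m pendant '[{"hand":0,"x":0.06,"y":0,"z":0,"rx":0,"ry":0,"rz":0},{"hand":0,"x":0,"y":0,"z":0,"rx":0,"ry":0,"rz":0}]'; python3 -m pendant '[{"hand":0.3,"x":0,"y":0,"z":0,"rx":0,"ry":0,"rz":0},{"hand":0.55,"x":0,"y":0,"z":0,"rx":0,"ry":0,"rz":0},{"hand":0.55,"x":0,"y":0,"z":0,"rx":0,"ry":0,"rz":0},{"hand":0.55,"x":0,"y":0,"z":0,"rx":0,"ry":0,"rz":0}]'; python3 -c "
from h import *
delta([.5057,-.2168,.1076],2.0)"
```

```text
t: 13.0
eef_pos: [0.5064, -0.2166, 0.1076]
eef_rot: [1.088, 1.569, -0.447]
force: [-4.3, 1.9, 14.1]
width: 0.0272
t: 13.5
eef_pos: [0.5061, -0.2163, 0.1054]
eef_rot: [2.982, 1.57, 1.447]
force: [0.5, -0.7, 0.5]
width: 0.0468
 t 13.5 pos [ 0.5061 -0.2163  0.1054] units xyz [-0.07 -0.01  0.02] yaw y 2.01 rx units 0.0 tilt [-1.     0.    -0.001] w 0.0468 F [ 0.5 -0.7  0.5]
```

It hit bottom at TCP z 0.1076, the predicted tray height, with 14 N. The block is released. Retreat straight up, then sideways, and look.

```bash
python3 -m pendant '[{"hand":0.6,"x":-0.4,"y":0,"z":0,"rx":0,"ry":0,"rz":0},{"hand":0.6,"x":-0.9,"y":0,"z":0,"rx":0,"ry":0,"rz":0},{"hand":0.6,"x":-1,"y":0,"z":0,"rx":0,"ry":0,"rz":0},{"hand":0.6,"x":-1,"y":0,"z":0,"rx":0,"ry":0,"rz":0},{"hand":0.6,"x":-1,"y":0,"z":0,"rx":0,"ry":0,"rz":0},{"hand":0.6,"x":-0.5,"y":-1,"z":0,"rx":0,"ry":0,"rz":0},{"hand":0.6,"x":0,"y":-1,"z":0,"rx":0,"ry":0,"rz":0},{"hand":0.6,"x":0,"y":-1,"z":0,"rx":0,"ry":0,"rz":0},{"hand":0.6,"x":0,"y":-1,"z":0,"rx":0,"ry":0,"rz":0},{"hand":0.6,"x":0,"y":-1,"z":0,"rx":0,"ry":0,"rz":0},{"hand":0.6,"x":0,"y":0,"z":0,"rx":0,"ry":0,"rz":0}]'
python3 - <<'E'
from h import *
s=snap('top');b=snap('scene')
hsv=cv2.cvtColor(s['color'],cv2.COLOR_RGB2HSV)
m=((hsv[...,0]>100)&(hsv[...,0]<130)&(hsv[...,1]>150)).astype(np.uint8)
n,l,st,ce=cv2.connectedComponentsWithStats(m)
for i in range(1,n):
    if st[i,4]<150: continue
    v=hsv[...,2][l==i];th,_=cv2.threshold(v.reshape(-1,1),0,255,cv2.THRESH_OTSU)
    yx=np.argwhere((l==i)&(hsv[...,2]>th))[:,::-1]
    for z in (.11,.12): print(ce[i].round(),z,cv2.minAreaRect((plane(s,yx,z)[:,:2]*1000).astype(np.float32)))
# expected corner projection of seated block in both views
a=np.radians(2);x=np.array([np.cos(a),np.sin(a)]);y=np.array([-x[1],x[0]])
Q=[np.r_[np.array([.5057,-.2165])+sx*.014*x+sy*.025*y,.12] for sx,sy in((1,1),(1,-1),(-1,-1),(-1,1))]
for q in (s,b):
    im=q['color'].copy();p=proj(q,Q)
    for k in p: cv2.circle(im,tuple(int(round(v)) for v in k),1,(255,0,0),-1)
    q['im']=im
A=s['im'][200:350,400:600,::-1];B=b['im'][150:350,40:290,::-1]
cv2.imwrite('pics/c5.png',np.hstack([cv2.resize(A,(400,300),interpolation=2),cv2.resize(B,(375,300),interpolation=2)]))
print(sensors.get_obs()['eef_pos'])
E
```

```text
t: 14.88
eef_pos: [0.3549, -0.2215, 0.2503]
eef_rot: [1.874, 1.57, 0.337]
force: [0.4, -0.5, 0.4]
width: 0.0516
[257. 190.] 0.11 ((653.1279296875, 162.7929229736328), (48.69083023071289, 14.759081840515137), 81.05610656738281)
[257. 190.] 0.12 ((650.4087524414062, 161.07827758789062), (48.01607894897461, 14.554571151733398), 81.05587768554688)
[290. 287.] 0.11 ((490.0895690917969, 100.56098937988281), (48.51191329956055, 38.73271942138672), 67.23632049560547)
[290. 287.] 0.12 ((489.6296691894531, 99.70869445800781), (47.83966827392578, 38.195960998535156), 67.23631286621094)
[489. 281.] 0.11 ((506.171630859375, -221.22552490234375), (26.646512985229492, 49.37614822387695), 2.9043445587158203)
[489. 281.] 0.12 ((505.4889221191406, -217.61865234375), (26.277250289916992, 48.69194412231445), 2.904404878616333)
[ 0.35677001 -0.22205098  0.25035206]
```

View pics/c5.png

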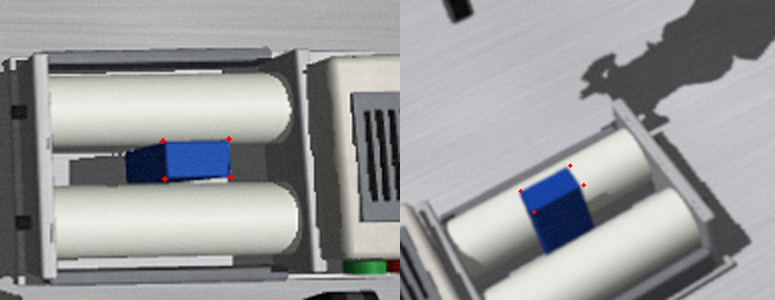

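The block stands upright between the rollers. Its top corners match the predicted seated corners (z = 0.12, red dots) in both views, and the other two blocks haven't moved.

```bash
python3 -c "
from rig import job
print(job.finish_job())"
```

```text
the job is handed in; nothing more can be done
None
```

The snug gauge is the 28 mm one (gauge_mid). It is standing upright between the rollers on the tray, released, and I handed the job in at about 15 s of the 48 s limit.

**How I picked it:** I measured the blocks' thicknesses in the top view as about 15, 27 and 39 mm, against the stated 32 mm gap. I did not try the thin or thick blocks in the gap; both are still where they stood on the worktop, clear of the machine.

**Last checks:**
- **Insertion:** there was no noticeable force on the way down. Contact of 14 N came at the predicted tray height.
- **Final pictures:** the block's top corners match a seated block (top at 120 mm) in both camera views. It is centred in the gap to within about 1 mm and turned within about 1° of the rollers.
- **Surroundings:** the top view showed the thin and thick blocks unmoved. I never touched the orange look-alikes, but I did not re-measure them at the end. The gripper was well clear at hand-in.

No check failed or disagreed. My first pendant call was refused because its rows left out some keys; nothing moved, and I resent them complete.

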